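Open the scent tester on the blue wax

ROBOT

A 6-joint arm with a two-finger parallel gripper is mounted at the origin on the work surface. World frame = base frame: x ahead of the robot, y to its left, z up, the work surface at z = 0. Lengths are in m, angles in degrees, forces in N, time in s.
With the tool pointing down it reaches from about 0.25 to 0.725 m from the base axis. Payload 9.7 kg.
Tool frame: the origin (TCP) lies midway between the tips of the shut fingers; the grasp point (between the pads) lies 19 mm behind it; z points along the fingers, y is the line along which they close (so a half turn about z gives the same grasp; the last joint's range is limited). The gripper opens to 85 mm and grips with 20 to 120 N. Pads are 22 mm wide; open, the fingers measure 114 mm over their backs; the gripper's body (76 mm by 85 mm) begins 54 mm behind the grasp point. The pads swing forward as they close: fully open they stand 13 mm farther back than shut.
Start: joints at [-65.604, 4.979, 10.078, 95.1, 0, 90], TCP at [0.227, -0.501, 0.231] pointing down, gripper open.
Joint ranges: [-179.16, 179.16], [-48.56, 103.87], [-65.8, 70.77], [-126.05, 130.52], [-82.76, 87.17], [-180, 180]. Speed limits (degrees/s): [127.2, 127.2, 147.25, 180, 180, 180].

INTERFACE

Orientations are given as [roll, pitch, yaw] about the fixed x, y, z axes, in that order (R = Rz(yaw) Ry(pitch) Rx(roll)).
In Python, from workcell import bot gives the robot as it stands. The module is installed in compiled form; this text tells all that it offers.
- The arm moves only by the tool send_rows, never from a script. Its argument "moves" is one flat list of numbers, 7 for each row, row after row: the shift along the world's x, y, z normalised to -1 to 1, where 1 is 0.025 m, then the turn, a rotation vector about the world's x, y, z normalised to -1 to 1, where 1 is 0.15 rad, then the closure, from -1 (fully open) to 1 (shut), so that 0 is half open. A call has 1 to 8 rows; each row shifts and turns the commanded pose from where the row before left it; what a row does not reach is not made up. A row lasts 1/8 s, in which the tool goes at most 62.5 mm and 10.7 degrees, less where a joint would pass 70% of its speed; a pose out of reach is approached as far as the arm can. A call with a number of a shift or a turn outside -1 to 1 is refused whole. A call with a gripper value outside its range is refused whole. The fingers move at their own pace and stop on an object; "squeeze" is the grip in N (left out, the last holds). Time passes only in rows, so rows that do not move let the fingers close. It gives the time, the measured TCP pose, the force, the opening and the grip force at its end, in the units of the state.
- bot.get_obs(): the state, without advancing time (a new reading comes with each control period).
- bot.camera(name): name is "scene" or "top"; returns a dict with "color" (384x512x3 uint8, red, green, blue), "camera_matrix" (3x3 intrinsics, pixels), "D" ([k1, k2, p1, p2, k3] as OpenCV has them; the pictures are not rectified), "R" (3x3) and "t" (3): a world point X has camera coordinates R X + t. Camera axes: x right, y down, z forward; pixel columns grow to the right and rows downward; lengths in m; the calibration is good to about 2 mm. A picture is of the moment at which its call begins. There is no depth.
- bot.job_done(): hands the job in; it is judged then, once.
Trained networks look in the newest picture that a camera, given by its name, has taken for a name from the list of things; names that differ only in an ending like _2 or _b are one class to them, and where a whole thing is asked for, a point or a joint stands for the part that bears it (a point fixed in the world has none). Each returns a list of dicts, best first, with "p" (0 to 1); they miss things now and then, are a little off and sometimes report something else, mostly with a low value. They report only what shows in the picture. A call takes as long as a camera call.
- bot.boxes_of(camera, query): "extent" ([left, top, right, bottom] in pixels, round what is visible of it).
- bot.trace(camera, query): "region" (384x512 bool, what is visible of it) and "extent" ([left, top, right, bottom] in pixels, round what is visible of it).
- bot.landmark_of(camera, query): "pixel" ([column, row] in pixels: a listed point, or the origin of a listed thing).
The state is a dict: "time": time; "q": joint angles; "qd": joint speeds; "joint_efforts": joint torques, N m; "ee_pos": TCP position; "tcp_rot": TCP orientation; "wrist_force": force on the tool from outside, world axes, zero at the start; "torque": the same for the moment, N m; "opening": finger opening in m; "grasp_force": force on a finger pad.
Only numpy, scipy, OpenCV 4.12 (cv2) and the standard library are available. Lean on these libraries where they do the work, as an engineer would, in place of code of your own. Each camera call takes 0.05 s, during which the arm holds its last target. There are 200 camera calls.

TASK

Slide back the glass pane that covers the round scent tester in the display case, leaving the other pane shut. Then gently press the tester's clear cap down, turn it until its opening is over the blue wax and let it spring fully up into its notch there, leaving that pane open and the stock on the counter undisturbed.

Things in the scene. Friction and masses are not known exactly. Their poses are not given: they have to be found in the camera images.
- case: fixed light-wood display case, 226 (x) x 446 (y) x 90 mm high, floor 6 mm thick; aluminium tracks on its long edges reach 109 mm. Origin: centre of its underside. Two open-topped bays 210 x 213 mm, centres at y = +-108, covered by the left (+y) and right (-y) glass panes. End walls at y = +-215 to +-223. The tester stands in one bay, a carton of candles in the other.
- pane_left (a joint): slide of the left glass pane (m): 0 shut over the +y bay, grows as it slides towards the case's -y, under the right pane; end stop at 0.185 (above 0.165 it counts as slid back). It takes about 2 N of friction plus 6 N per m/s and stays where left. May start up to 0.012 open.
- pane_left_lip (a point): middle of the OUTER face (+y side, the side to push) of the left pane's lip: an aluminium strip 110 mm long (case x), 10 mm thick, 26 mm high along the pane's outer edge; the point is 12 mm above the glass, 14 mm below the lip's top, 108 mm above the counter. Pane shut: face at case y = +220; a finger can come down outside it, over the 90 mm high end wall.
- pane_right (a joint): slide of the right glass pane (m): 0 shut over the -y bay, grows as it slides towards the case's +y, over the left pane; end stop at 0.185; otherwise as the left one.
- pane_right_lip (a point): middle of the OUTER face (-y side, the side to push) of the right pane's lip: as the left one but 18 mm high; the point is 8 mm above the glass, 10 mm below the lip's top, 112 mm above the counter. Pane shut: face at case y = -220.
- tester_top (a point): point on the tester's vertical axis, 54 mm above the case's floor (60 above the counter): level of the top of the cap's disc while the cap is up. The frame turns with the base. The tester is a fixed white round base, 188 mm across, with four wax discs at 90 degree steps, and a grey lip round its top with four notches, one at each wax.
- cap: clear cap, a disc 152 mm across, turning about the tester's axis (origin on the axis, at the base's underside; +x towards its opening), up to 3.45 rad either way from where it starts (opening over the yellow wax). It turns only while pressed down; turning then takes about 0.05 N m. Let go between notches it stays caught under the lip, about 5 mm low. Press it with well under 45 N.
- cap_tongue (a point): top of the red tongue (10 mm wide) on the cap's rim, 83 mm from the axis, at the middle of the opening. It sits in a notch of the lip (play +-0.03 rad) until the cap is pressed: the spring takes about 6 N to start, 9.5 N at 5 mm, where the tongue comes free, 11 N at the end stop at 7 mm. Released at a notch, it springs fully up into it.
- cap_opening (a point): centre of the cap's opening (a 62 degree pie slice), level with the top of the cap's disc, 48 mm from the axis; its z falls by 7 mm when the cap is fully pressed.
- cap_cup (a point): centre of the floor of the black finger cup on the cap, in which to press and push: round, 46 mm inside, walls 4 mm thick and 15 mm high above this floor, open on top. 47 mm from the axis, 135 degrees anticlockwise (from above) of the opening; 63 mm above the counter, 3 mm above the disc, while the cap is up.
- blue_top (a point): centre of the top of the BLUE wax disc (41 mm across), the wanted one, seen through the clear cap; 48 mm from the tester's axis, never under the opening at the start.
- yellow_top (a point): same, yellow wax; under the opening at the start.
- pink_top (a point): same, pink wax.
- green_top (a point): same, green wax.
- candle_cream: bystander, leave alone: cream jar candle with wooden lid, 76 dia x 85 tall mm; origin at the centre of its underside
- candle_grey: bystander, leave alone: grey jar candle with wooden lid, 72 dia x 80 tall mm; origin at the centre of its underside
- candle_rust: bystander, leave alone: rust-brown jar candle with wooden lid, 72 dia x 80 tall mm; origin at the centre of its underside
- diffuser_box: bystander, leave alone: beige boxed diffuser, 75 x 65 x 120 tall mm; origin at the centre of its underside
- melt_pack: bystander, leave alone: white pack of wax melts lying flat, 70 x 100 x 30 tall mm; origin at the centre of its underside
- black_tin: bystander, leave alone: black candle tin, 68 dia x 62 tall mm; origin at the centre of its underside

How it is judged (in metres and radians):
On the way, in this order (a step that is already met when the one before it is completed fails the run):
1. the pane over the tester is slid back (((y of tester_top in the frame of case above 0 m and value of joint pane_left above 0.165 m) or (y of tester_top in the frame of case below 0 m and value of joint pane_right above 0.165 m))), for 0.1 s.
2. the cap is pressed down out of its notch (z of cap_opening in the frame of tester_top below -0.0045 m), for 0.1 s.
3. the opening is over the blue wax and the cap has sprung up (horizontal distance between cap_opening and blue_top below 0.01 m and z of cap_opening in the frame of tester_top above -0.0015 m), for 0.2 s.
At the end, for the whole second after the job is handed in: The pane over the tester is slid back by more than 165 mm of 185, the centre of the cap's opening is within 10 mm (in plan) of the centre of the blue wax, the cap has risen to within 1.5 mm of its top position (tongue in the notch) and is at rest (all of step 3 and ((y of tester_top in the frame of case above 0 m and value of joint pane_left above 0.165 m) or (y of tester_top in the frame of case below 0 m and value of joint pane_right above 0.165 m)) and linear speed of cap below 0.01 m/s and angular speed of cap below 0.05 rad/s); the robot touches nothing.
It fails at once if the fingers pressed on the cap with over 45 N (contact force between the fingers and cap above 45 N).
It fails at once if the pane over the candle carton was opened (more than 30 mm) ((y of tester_top in the frame of case above 0 m and value of joint pane_right above 0.03 m) or (y of tester_top in the frame of case below 0 m and value of joint pane_left above 0.03 m)).
It fails at once if stock on the counter was shifted by more than 20 mm or tipped (distance of any of candle_cream, candle_grey, candle_rust, diffuser_box, melt_pack, black_tin from where it was at the start of the episode above 0.02 m or angle between any of candle_cream, candle_grey, candle_rust, diffuser_box, melt_pack, black_tin's own z axis and vertical above 0.3 rad).
It also fails if it takes over 58 s, if anything falls off the work surface, if the arm or the gripper's body presses on something with over 40 N, if the wrist force passes 120 N, or if a joint passes its speed limit or range.

## Working session

There is one attempt and no reset: what is moved stays moved. The work goes in short steps, Python scripts to look and compute and a tool call to move; the robot and the scene stay as the last step left them, time stands still between calls to the robot, and variables do not carry over. Pictures are saved under pics/ and viewed, at most 10 in all, crops included, and the job is handed in when it is done.

Besides the shell and the picture viewer there is one more tool, called after "Emit:" as a command line: name --argument value ..., lists and objects as JSON in quotes. send_rows: Moves the arm, as the interface text tells. Its arguments: {"type":"object","properties":{"moves":{"type":"array"},"squeeze":{"type":"number"}},"required":["moves"]}

```bash
mkdir -p pics; cat > h.py <<'E'
import numpy as np, cv2
from workcell import bot
def ray(c,px):
    u=cv2.undistortPoints(np.array([[px]],float),np.array(c["camera_matrix"]),np.array(c["D"]))[0,0]
    R=np.array(c["R"]);t=np.array(c["t"]);return -R.T@t, R.T@np.array([u[0],u[1],1])
def atz(c,px,z):
    o,d=ray(c,px);return o+d*(z-o[2])/d[2]
E
python3 - <<'E'
from h import *
Z=dict(case=0,pane_left_lip=.108,pane_right_lip=.112,tester_top=.06,cap_tongue=.06,cap_opening=.06,cap_cup=.063,blue_top=.04,yellow_top=.04,pink_top=.04,green_top=.04,candle_cream=0,candle_grey=0,candle_rust=0,diffuser_box=0,melt_pack=0,black_tin=0)
for cam in("top","scene"):
    c=bot.camera(cam);cv2.imwrite(f"pics/{cam}0.png",c["color"][:,:,::-1])
    print(cam,atz(c,(256,192),0).round(3),(-np.array(c["R"]).T@np.array(c["t"])).round(3))
    for n,z in Z.items():
        for r in bot.landmark_of(cam,n)[:2]:
            print(n,round(r["p"],2),np.round(r["pixel"],1),atz(c,r["pixel"],z).round(3))
print(bot.get_obs())
E
```

```text
top [ 0.506 -0.     0.   ] [0.396 0.015 1.554]
case 0.62 [238.9 180.7] [0.546 0.062 0.   ]
pane_left_lip 0.75 [175.2 161.8] [0.595 0.275 0.108]
pane_right_lip 0.7 [302.8 189.4] [ 0.51  -0.156  0.112]
pink_top 0.58 [338.2 245.8] [ 0.32  -0.291  0.04 ]
green_top 0.46 [383.6 210.5] [ 0.446 -0.453  0.04 ]
candle_cream 0.96 [338.5 244.3] [ 0.323 -0.3    0.   ]
candle_grey 0.85 [380.3 174.5] [ 0.579 -0.453  0.   ]
candle_rust 0.57 [165.3 246.3] [0.305 0.321 0.   ]
diffuser_box 0.95 [135.2 212.1] [0.425 0.434 0.   ]
melt_pack 0.85 [386.8 212.9] [ 0.439 -0.477  0.   ]
black_tin 0.66 [130.7 170.7] [0.575 0.457 0.   ]
scene [ 0.395 -0.029  0.   ] [1.312 0.343 1.099]
case 0.57 [260.1 235.7] [0.557 0.051 0.   ]
pane_left_lip 0.67 [329. 247.] [0.596 0.266 0.108]
pane_right_lip 0.74 [203.4 182.5] [ 0.513 -0.154  0.112]
green_top 0.5 [132.7 169.1] [ 0.49  -0.442  0.04 ]
candle_cream 0.77 [191.2 151.8] [ 0.302 -0.32   0.   ]
candle_cream 0.49 [136.1 166.7] [ 0.444 -0.467  0.   ]
candle_grey 0.76 [119.5 192.5] [ 0.57  -0.452  0.   ]
candle_rust 0.58 [368.1 205.7] [0.313 0.332 0.   ]
diffuser_box 0.84 [395.3 245.6] [0.438 0.445 0.   ]
melt_pack 0.55 [134.4 167.4] [ 0.449 -0.47   0.   ]
black_tin 0.63 [391.5 284.5] [0.576 0.46  0.   ]
{'time': 1.8, 'q': array([-6.56027880e+01,  4.97802044e+00,  1.00774922e+01,  9.50991386e+01,
       -2.18534008e-03,  9.00001405e+01]), 'qd': array([-0.0308563 ,  0.03554081,  0.13053216,  0.08955042,  0.09221187,
        0.11078745]), 'joint_efforts': array([-5.28430223e-05, -5.20092738e+01,  4.64859295e+01,  1.95480454e-03,
        1.84316136e-07, -1.25844286e-05]), 'ee_pos': array([ 0.22717063, -0.50088596,  0.23128612]), 'tcp_rot': array([1.79999667e+02, 2.18533927e-03, 2.43970715e+01]), 'wrist_force': array([-0.12760982,  0.63171433,  0.45082326]), 'torque': array([0.02615293, 0.0575023 , 0.00150386]), 'grasp_force': 0.0, 'opening': 0.08513481680378718}
```

```bash
python3 - <<'E'
import cv2
a=cv2.imread("pics/top0.png");cv2.imwrite("pics/t1.png",cv2.resize(a[110:280,100:420],(800,425),interpolation=cv2.INTER_CUBIC))
a=cv2.imread("pics/scene0.png");cv2.imwrite("pics/s1.png",cv2.resize(a[110:330,90:430],(800,518),interpolation=cv2.INTER_CUBIC))
E
```

```text
(no output)
```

View pics/t1.png

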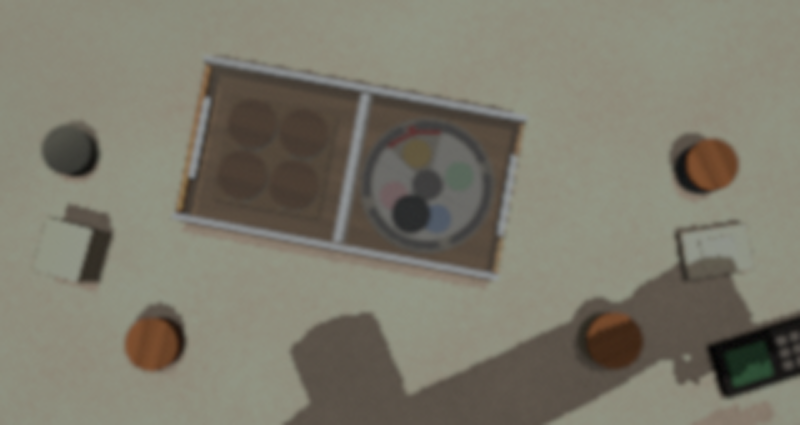

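View pics/s1.png

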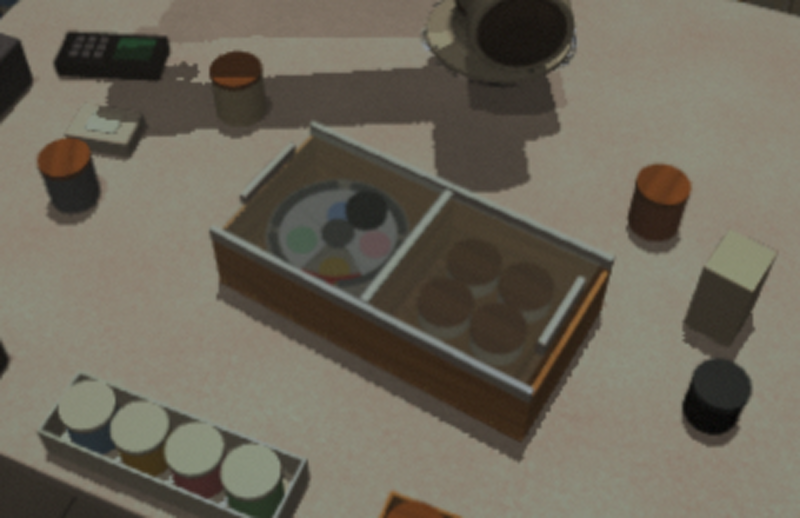

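The tester (crop (427,184) in the top view) stands in the right (-y) bay, so the right pane (lip at crop (507,195)) has to open. Yellow is under the opening, blue lies opposite it, and the black cup sits between pink and blue.

Emit:
send_rows --moves '[0.91,0.98,0,0,0,-1,1,0.91,0.98,0,0,0,-1,1,0.91,0.98,0,0,0,-1,1,0.91,0.98,0,0,0,-1,1,0.91,0.98,0,0,0,-0.14,1,0.91,0.98,0,0,0,0,1,0.91,0.98,0,0,0,0,1,0.91,0.98,0,0,0,0,1]' --squeeze 20

```text
time: 2.8
ee_pos: [0.4098, -0.304, 0.2314]
tcp_rot: [180.0, -0.0, -11.2]
wrist_force: [0.3, 0.1, -0.6]
opening: -0.0001
grasp_force: 0.0
```

Emit:
send_rows --moves '[0.91,0.98,0,0,0,0,1,0.91,0.98,0,0,0,0,1,0.91,0.98,0,0,0,0,1,0.91,0.98,0,0,0,0,1,0,0,-1,0,0,0,1,0,0,-1,0,0,0,1,0,0,-1,0,0,0,1,0,0,0,0,0,0,1]'

```text
time: 3.8
ee_pos: [0.4993, -0.2065, 0.1546]
tcp_rot: [-180.0, 0.2, -11.2]
wrist_force: [-0.3, -0.0, 0.7]
opening: 0.0001
grasp_force: 0.0
```

```bash
python3 - <<'E'
from h import *
Z=dict(pane_left_lip=.108,pane_right_lip=.112,tester_top=.06,cap_cup=.063,blue_top=.04,yellow_top=.04)
for cam in("top","scene"):
    c=bot.camera(cam);cv2.imwrite(f"pics/{cam}2.png",cv2.resize(c["color"][110:280,100:420,::-1],(800,425),interpolation=cv2.INTER_CUBIC))
    for n,z in Z.items():
        for r in bot.landmark_of(cam,n)[:1]:
            print(n,round(r["p"],2),np.round(r["pixel"],1),atz(c,r["pixel"],z).round(4))
o=bot.get_obs();print(o["time"],o["ee_pos"],o["tcp_rot"],o["wrist_force"])
E
```

```text
pane_left_lip 0.67 [174.6 165.1] [0.5842 0.2766 0.108 ]
pane_right_lip 0.73 [302.5 188. ] [ 0.5144 -0.1545  0.112 ]
yellow_top 0.64 [304.1 191. ] [ 0.5098 -0.1687  0.04  ]
pane_left_lip 0.57 [330.1 244.6] [0.587  0.2668 0.108 ]
pane_right_lip 0.94 [200.9 184.4] [ 0.5228 -0.1575  0.112 ]
yellow_top 0.26 [395.9 248.2] [0.4781 0.4444 0.04  ]
4.5 [ 0.50018251 -0.20690064  0.15630947] [-1.79998567e+02 -2.94971316e-03 -1.11860822e+01] [ 0.4222273   0.14799239 -0.4160775 ]
```

View pics/scene2.png

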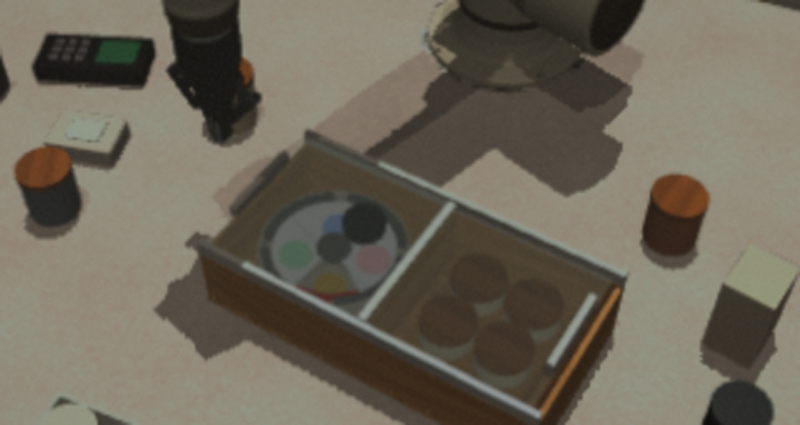

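Right lip near crop (260,183), the finger is behind it in y; case looks yawed about -11°. Descend outside the lip and push.

Emit:
send_rows --moves '[0,0,-0.88,0,0,0,1,0,0,-0.88,0,0,0,1,0.15,0.78,0,0,0,0,1,0.15,0.78,0,0,0,0,1,0.15,0.78,0,0,0,0,1,0.15,0.78,0,0,0,0,1,0.15,0.78,0,0,0,0,1,0.15,0.78,0,0,0,0,1]'

```text
time: 5.5
ee_pos: [0.5218, -0.0951, 0.1126]
tcp_rot: [-179.7, -0.0, -10.5]
wrist_force: [-2.1, -2.4, 3.6]
opening: 0.0
grasp_force: 1.8
```

Emit:
send_rows --moves '[0.15,0.78,0,0,0,0,1,0.15,0.78,0,0,0,0,1,0.15,0.78,0,0,0,0,1,0.08,0.39,0,0,0,0,1,0,0,0,0,0,0,1]'

```text
time: 6.12
ee_pos: [0.5296, -0.0622, 0.1121]
tcp_rot: [-178.2, -0.0, -7.6]
wrist_force: [-0.7, -0.3, -0.1]
opening: -0.0001
grasp_force: 0.0
```

```bash
python3 - <<'E'
from h import *
for cam in("top",):
    c=bot.camera(cam)
    for r in bot.landmark_of(cam,"pane_right_lip")[:2]:print(r["p"],atz(c,r["pixel"],.112))
o=bot.get_obs();p=o["ee_pos"];print(o["time"],p,o["wrist_force"],p@[.193,.981,0])
E
```

```text
0.86 [ 0.52615053 -0.05013186  0.112     ]
6.225 [ 0.52954828 -0.0624818   0.11216658] [ 0.05182169  0.83268809 -0.76010207] 0.040908173416165504
```

```bash
python3 - <<'E'
from h import *
c=bot.camera("top");cv2.imwrite("pics/t3.png",cv2.resize(c["color"][110:280,180:380,::-1],(800,680)[:1]+(600,),interpolation=cv2.INTER_CUBIC))
o=bot.get_obs();print(o)
E
```

```text
{'time': 6.275, 'q': array([ -7.70081829,   1.97593083,  -6.24591615,  81.77384091,
         1.79476371, 179.94224391]), 'qd': array([-0.0885306 , -0.12458073,  0.00661688,  0.03357457, -0.10488399,
       -0.0219166 ]), 'joint_efforts': array([ 1.36732534e-01, -4.91056538e+01,  4.69445980e+01, -7.48362683e-03,
        1.13183388e-01,  1.89562456e-04]), 'ee_pos': array([ 0.52953518, -0.0625964 ,  0.1122273 ]), 'tcp_rot': array([-1.78205242e+02, -6.12099859e-03, -7.64309053e+00]), 'wrist_force': array([-0.04853813,  0.38032942,  0.14526117]), 'torque': array([-0.06599127,  0.01988038, -0.05879011]), 'grasp_force': 0.0, 'opening': -0.00018109685104627035}
```

View pics/t3.png

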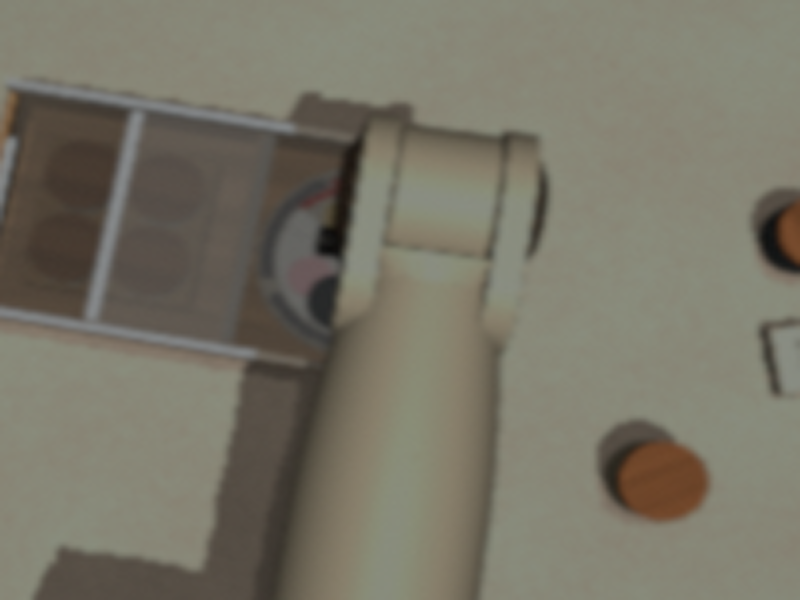

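The arm hides the lip. Pane is about 0.11–0.12 open (leading bar at crop x≈115), but joint 6 has reached its limit. I'll back off, turn the tool 90° and continue.

Emit:
send_rows --moves '[-0.15,-0.78,0,0,0,1,1,0,0,0,0,0,1,1,0,0,0,0,0,1,1,0,0,0,0,0,1,1,0,0,0,0,0,1,1,0,0,0,0,0,1,1,0,0,0,0,0,1,1,0,0,0,0,0,1,1]'

```text
time: 7.28
ee_pos: [0.5257, -0.0822, 0.1123]
tcp_rot: [-178.2, -0.0, 61.4]
wrist_force: [0.1, 0.5, -0.4]
opening: -0.0003
grasp_force: 0.0
```

Emit:
send_rows --moves '[0,0,0,0,0,1,1,0,0,0,0,0,0.5,1,0,0,0,0,0,0,1]'

```text
time: 7.65
ee_pos: [0.5257, -0.0821, 0.1123]
tcp_rot: [-178.2, 0.0, 74.0]
wrist_force: [-0.5, -0.1, -0.5]
opening: 0.0002
grasp_force: 0.0
```

Emit:
send_rows --moves '[0.15,0.78,0,-0.06,-0.2,0,1,0.15,0.78,0,0,0,0,1,0.15,0.78,0,0,0,0,1,0.12,0.6,0,0,0,0,1,0.06,0.3,0,0,0,0,1,0.04,0.2,0,0,0,0,1]'

```text
time: 8.4
ee_pos: [0.5424, 0.0045, 0.1122]
tcp_rot: [-180.0, 0.0, 74.0]
wrist_force: [-2.5, -1.7, 0.5]
opening: -0.0004
grasp_force: 1.1
```

Emit:
send_rows --moves '[0.04,0.2,0,0,0,0,1,0.04,0.2,0,0,0,0,1]'

```text
time: 8.65
ee_pos: [0.5441, 0.0132, 0.1122]
tcp_rot: [180.0, 0.2, 74.0]
wrist_force: [-7.9, -23.2, 2.0]
opening: 0.0
grasp_force: 12.3
```

Emit:
send_rows --moves '[0.02,0.12,0,0,0,0,1]'

```text
time: 8.78
ee_pos: [0.5441, 0.0133, 0.1123]
tcp_rot: [179.9, 0.5, 73.9]
wrist_force: [-7.3, -31.4, 4.3]
opening: -0.0004
grasp_force: 16.4
```

Emit:
send_rows --moves '[-0.15,-0.9,0,0,0,0,1,0,0,1,0,0,0,1,0,0,1,0,0,0,1,-0.6,-1,1,0,0,0,1,-0.6,-1,0,0,0,0,1,-0.6,-1,0,0,0,0,1,-0.6,-1,0,0,0,0,1,-0.6,-1,0,0,0,0,1]'

```text
time: 9.78
ee_pos: [0.4661, -0.1312, 0.1876]
tcp_rot: [179.9, -0.0, 74.0]
wrist_force: [0.2, -0.2, -0.4]
opening: -0.0005
grasp_force: 0.0
```

Emit:
send_rows --moves '[-0.6,-1,0,0,0,0,1,-0.6,-1,0,0,0,0,1,-0.6,-1,0,0,0,0,1,-0.6,-1,0,0,0,0,1,0,-1,0,0,0,0,1,0,0,0,0,0,0,1]'

```text
time: 10.52
ee_pos: [0.4062, -0.2566, 0.1874]
tcp_rot: [179.9, 0.0, 73.9]
wrist_force: [-0.5, 0.5, -0.5]
opening: 0.0002
grasp_force: 0.0
```

```bash
cat > look.py <<'E'
from h import *
import sys
Z=dict(pane_left_lip=.108,pane_right_lip=.112,tester_top=.06,cap=.006,cap_cup=.063,cap_opening=.06,cap_tongue=.06,blue_top=.04,yellow_top=.04,pink_top=.04,green_top=.04)
for cam in("top","scene"):
    c=bot.camera(cam);im=c["color"][:,:,::-1]
    im=im[130:250,200:360] if cam=="top" else im[120:270,130:330]
    cv2.imwrite(f"pics/{cam}{sys.argv[1]}.png",cv2.resize(im,(800,600),interpolation=cv2.INTER_CUBIC))
    for n,z in Z.items():
        for r in bot.landmark_of(cam,n)[:1]:
            print(n,round(r["p"],2),np.round(r["pixel"],1),atz(c,r["pixel"],z).round(4))
o=bot.get_obs();print(o["time"],o["ee_pos"],o["tcp_rot"],o["wrist_force"],o["q"].round(1))
E
python3 look.py 4
```

```text
pane_left_lip 0.71 [175.1 163.2] [0.5907 0.2752 0.108 ]
pane_right_lip 0.96 [247.9 177.4] [0.5465 0.0288 0.112 ]
tester_top 0.58 [269.9 187.7] [ 0.5176 -0.0475  0.06  ]
cap 0.64 [267.5 185.6] [ 0.5294 -0.041   0.006 ]
cap_cup 0.77 [264.  194.2] [ 0.4945 -0.0273  0.063 ]
cap_opening 0.94 [270.3 169.7] [ 0.5803 -0.0479  0.06  ]
cap_tongue 0.74 [262.7 158.4] [ 0.6193 -0.0209  0.06  ]
blue_top 0.6 [270.2 184.2] [ 0.5315 -0.0492  0.04  ]
yellow_top 0.48 [266.7 172.1] [ 0.574  -0.0362  0.04  ]
pink_top 0.41 [387.4 208.5] [ 0.4532 -0.4665  0.04  ]
pane_left_lip 0.81 [328.5 245.1] [0.5903 0.2632 0.108 ]
pane_right_lip 0.57 [252.9 208.6] [0.5515 0.0251 0.112 ]
tester_top 0.6 [233.3 209.1] [ 0.5358 -0.046   0.06  ]
cap 0.8 [233.5 219. ] [ 0.5321 -0.0491  0.006 ]
cap_cup 0.8 [243.8 199.2] [ 0.4894 -0.031   0.063 ]
cap_opening 0.72 [231.2 221.6] [ 0.5822 -0.032   0.06  ]
cap_tongue 0.84 [229.1 231. ] [ 0.6163 -0.0234  0.06  ]
yellow_top 0.53 [230.9 225.4] [ 0.5817 -0.0341  0.04  ]
pink_top 0.68 [232.1 226.8] [ 0.5852 -0.0286  0.04  ]
green_top 0.72 [119.  191.4] [ 0.5938 -0.4276  0.04  ]
11.725 [ 0.40612552 -0.25553084  0.18727906] [1.79987515e+02 3.12654348e-02 7.40134987e+01] [-0.12713056 -0.42834087 -0.34913469] [-32.2  -5.3  -5.1  90.2  -0.   73.8]
```

View pics/top4.png

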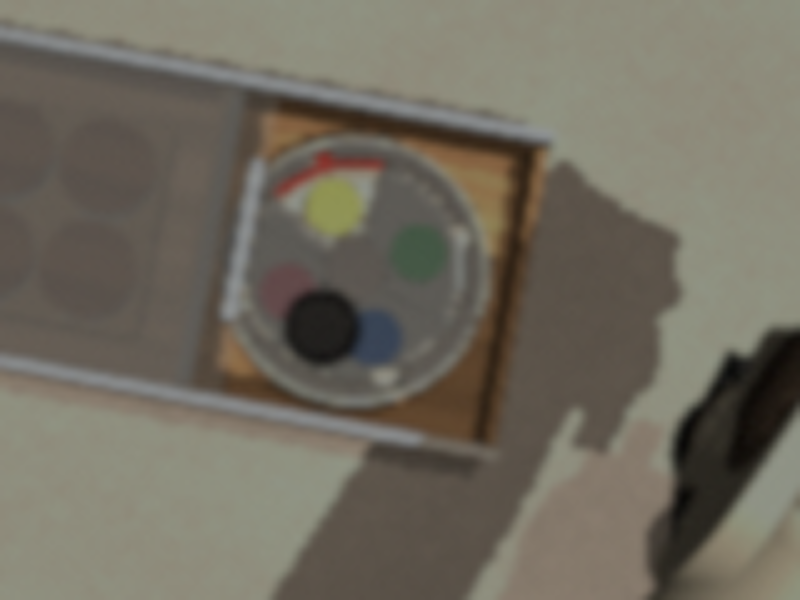

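The pane is fully back. In the crop, yellow is at (333,207), blue (376,337), green (418,250), pink (288,290), cup rim (322,327), tongue (325,160).

```bash
python3 - <<'E'
from h import *
c=bot.camera("top")
im=c["color"][130:250,200:360].astype(float);
P={}
for n,px,z in(("Y",(333,207),.045),("B",(376,337),.045),("G",(418,250),.045),("P",(288,290),.045),("cup",(322,327),.078),("tongue",(325,160),.06)):
    P[n]=atz(c,(px[0]/5+200-.4,px[1]/5+130-.4),z);print(n,P[n].round(4))
C=(P["Y"]+P["B"]+P["G"]+P["P"])/4;print("C",C)
for n in P:
    d=P[n]-C;print(n,np.hypot(*d[:2]).round(4),np.degrees(np.arctan2(d[1],d[0])).round(1))
g=im.sum(2);m=(g<90).astype(np.uint8);
k,l,s,ce=cv2.connectedComponentsWithStats(m)
for i in range(1,k):
    if s[i,4]>60: print(s[i],ce[i]+[200,130],atz(c,ce[i]+[200,130],.078).round(4))
E
```

```text
Y [ 0.5773 -0.0342  0.045 ]
B [ 0.4865 -0.0657  0.045 ]
G [ 0.5481 -0.0943  0.045 ]
P [ 0.5183 -0.0037  0.045 ]
cup [ 0.4907 -0.027   0.078 ]
tongue [ 0.6082 -0.0277  0.06  ]
C [ 0.53255526 -0.04947764  0.045     ]
Y 0.0472 18.8
B 0.0488 -160.6
G 0.0474 -70.8
P 0.0479 107.3
cup 0.0475 151.7
tongue 0.0787 16.1
[145  67  15  28 204] [351.93137255 210.11764706] [ 0.4442 -0.3299  0.078 ]
```

Emit:
send_rows --moves '[0.34,0.91,0,0,0,0,1,0.34,0.91,0,0,0,0,1,0.34,0.91,0,0,0,0,1,0.34,0.91,0,0,0,0,1,0.34,0.91,0,0,0,0,1,0.34,0.91,0,0,0,0,1,0.34,0.91,0,0,0,0,1,0.34,0.91,0,0,0,0,1]'

```text
time: 12.78
ee_pos: [0.4744, -0.0728, 0.1873]
tcp_rot: [180.0, 0.0, 74.0]
wrist_force: [0.0, 0.1, 0.2]
opening: -0.0001
grasp_force: 0.0
```

Emit:
send_rows --moves '[0.34,0.91,0,0,0,0,1,0.34,0.91,0,0,0,0,1,0,0,-1,0,0,0,1,0,0,-1,0,0,0,1,0,0,-1,0,0,0,1,0,0,-0.8,0,0,0,1,0,0,0,0,0,0,1]'

```text
time: 13.65
ee_pos: [0.4902, -0.028, 0.091]
tcp_rot: [-179.9, 0.1, 74.0]
wrist_force: [-0.4, 0.0, 1.4]
opening: -0.0002
grasp_force: 0.0
```

```bash
python3 look.py 5 | tail -1
```

```text
14.85 [ 0.49109915 -0.02805485  0.09227233] [1.79989379e+02 3.30539051e-02 7.40122107e+01] [-0.35636005  0.41488909 -0.8132675 ] [ -3.2  -3.4 -13.8  79.6  -0.  102.7]
```

View pics/scene5.png

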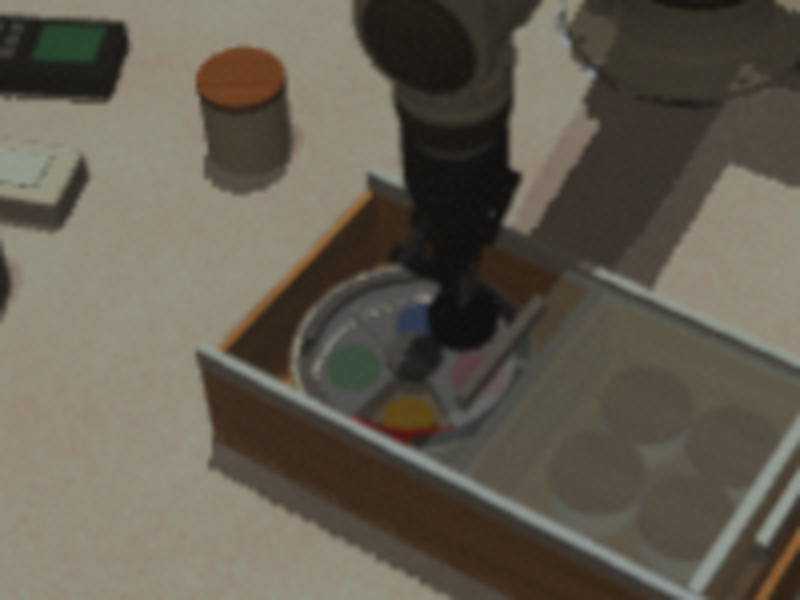

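The finger is over the cup at crop (460,300). Descend and press.

Emit:
send_rows --moves '[0,0,-0.6,0,0,0,1,0,0,-0.3,0,0,0,1,0,0,-0.16,0,0,0,1,0,0,0,0,0,0,1]'

```text
time: 15.35
ee_pos: [0.4909, -0.028, 0.0654]
tcp_rot: [-180.0, 0.0, 74.0]
wrist_force: [0.0, 0.5, -0.3]
opening: 0.0001
grasp_force: 0.0
```

Emit:
send_rows --moves '[0,0,-0.12,0,0,0,1,0,0,-0.08,0,0,0,1,0,0,0,0,0,0,1]'

```text
time: 15.72
ee_pos: [0.4914, -0.028, 0.0615]
tcp_rot: [179.9, 0.0, 74.0]
wrist_force: [-2.1, 0.6, 7.1]
opening: -0.0001
grasp_force: 3.4
```

Emit:
send_rows --moves '[0,0,-0.1,0,0,0,1,0,0,-0.08,0,0,0,1,0,0,0,0,0,0,1]'

```text
time: 16.1
ee_pos: [0.4914, -0.028, 0.0574]
tcp_rot: [179.9, 0.0, 74.0]
wrist_force: [-3.5, 1.2, 9.6]
opening: 0.0003
grasp_force: 4.8
```

```bash
python3 - <<'E'
from h import *
for i in range(4):
    bot.camera("scene");o=bot.get_obs();print(o["ee_pos"].round(4),o["wrist_force"].round(1))
p=o["ee_pos"];C=np.array([.5326,-.049]);r=.047
a0=np.arctan2(p[1]-C[1],p[0]-C[0]);print(np.degrees(a0),np.hypot(*(p[:2]-C)))
q=p[:2]
for k in range(1,25):
    a=a0+np.radians(7.5*k);n=C+r*np.array([np.cos(a),np.sin(a)]);print(k,((n-q)/.025).round(2));q=n
E
```

```text
[ 0.4914 -0.028   0.0575] [-4.4  0.7 10.1]
[ 0.4914 -0.028   0.0575] [-2.9  0.4  9.9]
[ 0.4914 -0.028   0.0575] [-4.2  0.8  9.1]
[ 0.4914 -0.028   0.0575] [-4.2  0.1  9.6]
152.96273276642216 0.04627210279694894
1 [-0.12 -0.21]
2 [-0.07 -0.24]
3 [-0.04 -0.24]
4 [-0.   -0.25]
5 [ 0.03 -0.24]
6 [ 0.06 -0.24]
7 [ 0.09 -0.23]
8 [ 0.12 -0.21]
9 [ 0.15 -0.2 ]
10 [ 0.17 -0.18]
11 [ 0.19 -0.15]
12 [ 0.21 -0.13]
13 [ 0.23 -0.1 ]
14 [ 0.24 -0.07]
15 [ 0.24 -0.04]
16 [ 0.25 -0.  ]
17 [0.24 0.03]
18 [0.24 0.06]
19 [0.23 0.09]
20 [0.21 0.12]
21 [0.2  0.15]
22 [0.18 0.17]
23 [0.15 0.19]
24 [0.13 0.21]
```

Emit:
send_rows --moves '[0,0,-0.03,0,0,0,1,-0.12,-0.21,0,0,0,0,1,-0.07,-0.24,0,0,0,0,1,-0.04,-0.24,0,0,0,0,1,0,-0.25,0,0,0,0,1,0.03,-0.24,0,0,0,0,1,0,0,0,0,0,0,1]'

```text
time: 17.18
ee_pos: [0.4874, -0.0579, 0.0572]
tcp_rot: [179.8, -0.0, 74.0]
wrist_force: [0.7, -0.5, 10.8]
opening: -0.0001
grasp_force: 4.8
```

```bash
python3 - <<'E'
from h import *
for cam in("scene","top"):
  c=bot.camera(cam)
  for n in("cap_tongue","cap_opening"):
    for r in bot.landmark_of(cam,n)[:1]:
        p=atz(c,r["pixel"],.054);d=p[:2]-[.5326,-.049];print(n,r["p"],p.round(4),np.hypot(*d),np.degrees(np.arctan2(d[1],d[0])))
o=bot.get_obs();d=o["ee_pos"][:2]-[.5326,-.049];print(o["ee_pos"],o["wrist_force"],np.hypot(*d),np.degrees(np.arctan2(d[1],d[0])))
E
```

```text
cap_tongue 0.76 [0.5851 0.0174 0.054 ] 0.08469157274209231 51.66896504456351
cap_opening 0.77 [ 0.5653 -0.0163  0.054 ] 0.04624500256601611 45.00015621368815
cap_tongue 0.64 [0.596  0.0316 0.054 ] 0.10252385144254562 51.81194978890808
cap_opening 0.51 [ 0.5693 -0.0229  0.054 ] 0.04503201708388544 35.42012428355559
[ 0.48744772 -0.05779789  0.05724067] [ 0.30256596 -1.2815878   9.53682399] 0.04600142306682205 -168.97410459499417
```

The cap follows the finger. Continue.

Emit:
send_rows --moves '[0.06,-0.24,0,0,0,0,1,0.09,-0.23,0,0,0,0,1,0.12,-0.21,0,0,0,0,1,0.15,-0.2,0,0,0,0,1,0.17,-0.18,0,0,0,0,1,0.19,-0.15,0,0,0,0,1,0.21,-0.13,0,0,0,0,1,0.23,-0.1,0,0,0,0,1]'

```text
time: 18.48
ee_pos: [0.5174, -0.0927, 0.0568]
tcp_rot: [179.9, -0.1, 74.1]
wrist_force: [-1.0, 6.4, 9.9]
opening: 0.0003
grasp_force: 6.7
```

Emit:
send_rows --moves '[0.24,-0.07,0,0,0,0,1,0.24,-0.04,0,0,0,0,1,0.25,0,0,0,0,0,1,0.24,0.03,0,0,0,0,1,0.24,0.06,0,0,0,0,1,0.23,0.09,0,0,0,0,1,0.21,0.12,0,0,0,0,1,0,0,0,0,0,0,1]'

```text
time: 19.48
ee_pos: [0.5583, -0.088, 0.0567]
tcp_rot: [179.9, -0.0, 74.1]
wrist_force: [-2.9, 4.3, 9.4]
opening: -0.0003
grasp_force: 6.9
```

```bash
cat > a.py <<'E'
from h import *
for cam in("scene","top"):
  c=bot.camera(cam)
  for n in("cap_tongue","cap_opening"):
    for r in bot.landmark_of(cam,n)[:1]:
        p=atz(c,r["pixel"],.055);d=p[:2]-[.5326,-.049];print(n,r["p"],p.round(4),np.hypot(*d),np.degrees(np.arctan2(d[1],d[0])))
cv2.imwrite("pics/topA.png",cv2.resize(c["color"][130:250,200:360,::-1],(800,600),interpolation=cv2.INTER_CUBIC))
o=bot.get_obs();d=o["ee_pos"][:2]-[.5326,-.049];print(o["ee_pos"],o["wrist_force"],np.hypot(*d),np.degrees(np.arctan2(d[1],d[0])))
E
python3 a.py
```

```text
cap_tongue 0.65 [ 0.4687 -0.014   0.055 ] 0.07291106086649164 151.28549660463443
cap_opening 0.68 [ 0.4878 -0.0326  0.055 ] 0.047688138183199884 159.83004409429574
cap_tongue 0.85 [ 0.4506 -0.0117  0.055 ] 0.09004755488968852 155.51778297996745
cap_opening 0.64 [ 0.4965 -0.0345  0.055 ] 0.038907907767458214 158.08754650679313
[ 0.55827228 -0.0880794   0.05687383] [-2.5351732   5.00774758  8.9837125 ] 0.04675751793540454 -56.69804235601282
```

View pics/topA.png

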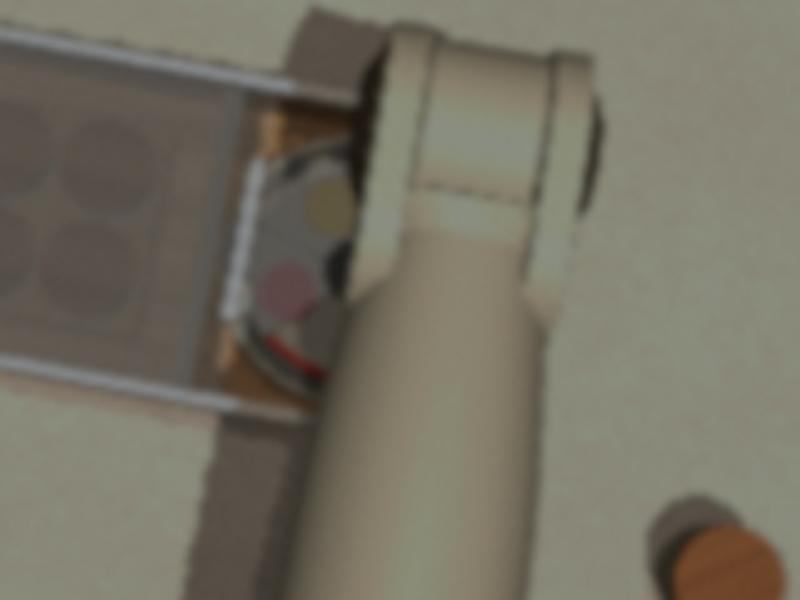

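Emit:
send_rows --moves '[0.2,0.15,0,0,0,0,1,0.18,0.17,0,0,0,0,1,0.15,0.19,0,0,0,0,1,0.13,0.21,0,0,0,0,1,0,0,0,0,0,0,1]'

```text
time: 20.4
ee_pos: [0.5754, -0.0706, 0.0571]
tcp_rot: [179.8, 0.0, 74.0]
wrist_force: [-0.3, 0.9, 9.7]
opening: -0.0001
grasp_force: 4.8
```

```bash
python3 a.py; python3 - <<'E'
from h import *
c=bot.camera("top")
im=c["color"].astype(int);r=(im[:,:,0]-np.maximum(im[:,:,1],im[:,:,2])>35)
ys,xs=np.nonzero(r)
for x,y in zip(xs,ys):
    p=atz(c,(x,y),.055);d=p[:2]-[.5326,-.049];h=np.hypot(*d)
    if .055<h<.1:print((x,y),h.round(3),(np.degrees(np.arctan2(d[1],d[0]))%360).round(1),end=" ")
im=cv2.imread("pics/top4.png");print()
im=cv2.resize(im,(160,120),interpolation=cv2.INTER_AREA)[:,:,::-1].astype(int);r=(im[:,:,0]-np.maximum(im[:,:,1],im[:,:,2])>35)
A=[]
for y,x in np.argwhere(r):
    p=atz(c,(x+200,y+130),.06);d=p[:2]-[.5326,-.049];h=np.hypot(*d)
    if .055<h<.1:A.append(np.degrees(np.arctan2(d[1],d[0])).round(1))
print(sorted(A))
E
```

```text
cap_tongue 0.91 [ 0.4559 -0.0528  0.055 ] 0.07677860469443039 -177.18412045375672
cap_opening 0.78 [ 0.4897 -0.0589  0.055 ] 0.044036775219348796 -167.02137915444933
cap_tongue 0.17 [ 0.5671 -0.4358  0.055 ] 0.3883124178679605 -84.90788138517051
cap_opening 0.9 [ 0.4966 -0.0605  0.055 ] 0.03776191308451078 -162.25985470392794
[ 0.5753703  -0.07067378  0.05725376] [-0.78180446  0.97583893  9.28292251] 0.04794842058190636 -26.873537166870417

[np.float64(-11.8), np.float64(-11.2), np.float64(-9.1), np.float64(-8.6), np.float64(-6.4), np.float64(-6.0), np.float64(-3.6), np.float64(-3.4), np.float64(-0.8), np.float64(-0.7), np.float64(1.9), np.float64(2.0), np.float64(4.6), np.float64(4.8), np.float64(7.3), np.float64(7.6), np.float64(9.9), np.float64(10.3), np.float64(12.0), np.float64(12.5), np.float64(13.0), np.float64(14.4), np.float64(15.0), np.float64(15.7), np.float64(16.4), np.float64(16.8), np.float64(17.5), np.float64(18.3), np.float64(19.1), np.float64(19.1), np.float64(19.9), np.float64(20.8), np.float64(21.7), np.float64(23.2), np.float64(24.3), np.float64(25.4), np.float64(26.7), np.float64(27.9), np.float64(29.1), np.float64(30.3), np.float64(31.7), np.float64(32.7), np.float64(34.1), np.float64(34.9), np.float64(36.4), np.float64(38.0), np.float64(38.5), np.float64(40.1), np.float64(41.9), np.float64(42.2), np.float64(44.0), np.float64(45.9)]
```

Emit:
send_rows --moves '[0,0,0.05,0,0,0,1,0,0,0.05,0,0,0,1,0,0,0,0,0,0,1]'

```text
time: 21.12
ee_pos: [0.5748, -0.0708, 0.0584]
tcp_rot: [179.9, 0.0, 74.0]
wrist_force: [0.6, 1.1, 4.3]
opening: -0.0004
grasp_force: 2.1
```

```bash
python3 a.py|tail -1
```

```text
[ 0.57473497 -0.07078434  0.05831733] [2.73147822 1.06387921 5.30505636] 0.0474332529971501 -27.339562110982733
```

```bash
python3 - <<'E'
from h import *
c=bot.camera("scene")
cv2.imwrite("pics/s6.png",cv2.resize(c["color"][160:240,190:297,::-1],(800,600),interpolation=cv2.INTER_CUBIC))
K=np.array(c["camera_matrix"]);D=np.array(c["D"]);R=np.array(c["R"]);t=np.array(c["t"])
for a in (180,190,198.3,205):
    X=np.array([.5326+.083*np.cos(np.radians(a)),-.049+.083*np.sin(np.radians(a)),.055])
    u=cv2.projectPoints(X,cv2.Rodrigues(R)[0],t,K,D)[0].ravel();print(a,((u-[190,160])*7.5).round())
E
```

```text
180 [402. 228.]
190 [369. 221.]
198.3 [341. 218.]
205 [319. 218.]
```

View pics/s6.png

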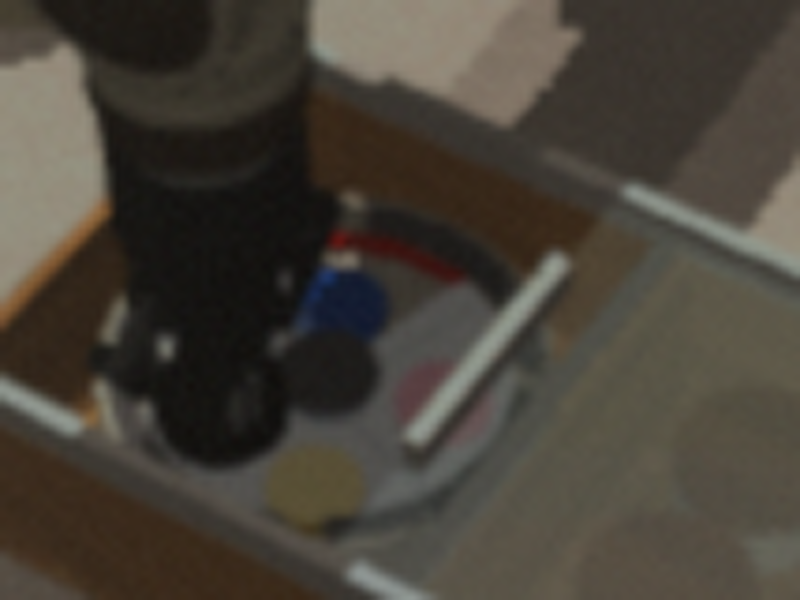

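The white notch at blue is at (352,205); the opening's right edge is at about (465,278), its left part hidden by the gripper.

```bash
python3 - <<'E'
from h import *
c=bot.camera("scene")
for px,z in(((465,277),.055),((392,240),.055),((352,205),.056),((345,305),.045),((332,372),.055),((315,485),.045),((240,440),.073)):
    p=atz(c,(px[0]/7.5+190-.4,px[1]/7.5+160-.4),z);d=p[:2]-[.5326,-.049];print(px,p.round(4),np.hypot(*d).round(4),(np.degrees(np.arctan2(d[1],d[0]))%360).round(1))
E
```

```text
(465, 277) [ 0.4637 -0.0157  0.055 ] 0.0766 154.2
(392, 240) [ 0.4561 -0.0521  0.055 ] 0.0766 182.3
(352, 205) [ 0.445  -0.0754  0.056 ] 0.0915 196.8
(345, 305) [ 0.4889 -0.0596  0.045 ] 0.0449 193.6
(332, 372) [ 0.5317 -0.0461  0.055 ] 0.0031 106.5
(315, 485) [ 0.5805 -0.0322  0.045 ] 0.0507 19.4
(240, 440) [ 0.5907 -0.0587  0.073 ] 0.0589 350.5
```

The cap lags by about 11° (the finger slipped to the cup wall). I'll sweep on with the light press, so that it catches in the notch.

Emit:
send_rows --moves '[0.04,0.07,0,0,0,0,1,0.03,0.08,0,0,0,0,1,0.03,0.08,0,0,0,0,1,0,0,0,0,0,0,1]'

```text
time: 22.02
ee_pos: [0.5764, -0.0661, 0.058]
tcp_rot: [-180.0, 0.2, 74.0]
wrist_force: [-1.6, -5.1, 4.9]
opening: 0.0003
grasp_force: 5.3
```

Emit:
send_rows --moves '[0.03,0.08,0,0,0,0,1,0,0,0,0,0,0,1]'

```text
time: 22.28
ee_pos: [0.5769, -0.0641, 0.0579]
tcp_rot: [-180.0, 0.2, 74.0]
wrist_force: [-2.9, -4.3, 5.2]
opening: 0.0
grasp_force: 5.9
```

Emit:
send_rows --moves '[0.02,0.08,0,0,0,0,1,0,0,0,0,0,0,1]'

```text
time: 22.52
ee_pos: [0.5773, -0.062, 0.0579]
tcp_rot: [-179.9, 0.2, 74.0]
wrist_force: [-3.5, -4.5, 5.9]
opening: -0.0002
grasp_force: 6.1
```

Emit:
send_rows --moves '[0.02,0.08,0,0,0,0,1,0,0,0,0,0,0,1]'

```text
time: 22.78
ee_pos: [0.578, -0.0595, 0.0583]
tcp_rot: [-180.0, 0.1, 74.0]
wrist_force: [-3.8, -1.5, 8.5]
opening: 0.0001
grasp_force: 6.1
```

```bash
python3 a.py; python3 - <<'E'
from h import *
c=bot.camera("scene")
cv2.imwrite("pics/s7.png",cv2.resize(c["color"][160:240,190:297,::-1],(800,600),interpolation=cv2.INTER_CUBIC))
im=c["color"].astype(int);r=(im[:,:,0]-np.maximum(im[:,:,1],im[:,:,2])>40)
A=[]
for y,x in np.argwhere(r[160:240,190:297]):
    p=atz(c,(x+190,y+160),.055);d=p[:2]-[.5317,-.0461];h=np.hypot(*d)
    if .065<h<.09:A.append((np.degrees(np.arctan2(d[1],d[0]))%360).round(1))
A=np.sort(A);print(A)
E
```

```text
cap_tongue 0.67 [ 0.6001 -0.4165  0.055 ] 0.3736807873678167 -79.58666054451851
cap_opening 0.95 [ 0.4892 -0.0653  0.055 ] 0.04638674591234717 -159.46868880914477
[ 0.57801951 -0.05951695  0.05839565] [-3.36094503 -1.3125824   8.57887573] 0.04662122020874262 -13.037160438690448
[]
```

Force rose to the spring value: the tongue is under its notch. Lift slowly.

Emit:
send_rows --moves '[0,0,0.08,0,0,0,1,0,0,0.08,0,0,0,1,0,0,0,0,0,0,1]'

```text
time: 23.5
ee_pos: [0.5779, -0.0595, 0.0621]
tcp_rot: [-180.0, 0.1, 74.0]
wrist_force: [-2.2, -1.0, 6.1]
opening: 0.0002
grasp_force: 4.8
```

Emit:
send_rows --moves '[0,0,0.08,0,0,0,1,0,0,0.12,0,0,0,1,0,0,0,0,0,0,1]'

```text
time: 23.88
ee_pos: [0.5782, -0.0591, 0.0667]
tcp_rot: [-180.0, 0.1, 74.0]
wrist_force: [-1.8, -0.6, -0.5]
opening: 0.0001
grasp_force: 0.8
```

Emit:
send_rows --moves '[-0.06,-0.2,0,0,0,0,1,0,0,0.8,0,0,0,1,0,0,1,0,0,0,1,0,0,1,0,0,0,1,0,0,1,0,0,0,1,-0.6,-1,0.5,0,0,0,1,-0.6,-1,0,0,0,0,1,-0.6,-1,0,0,0,0,1]'

```text
time: 24.88
ee_pos: [0.5318, -0.1399, 0.1748]
tcp_rot: [179.9, 0.0, 74.0]
wrist_force: [0.1, -0.3, 0.9]
opening: 0.0001
grasp_force: 0.0
```

Emit:
send_rows --moves '[-0.6,-1,0,0,0,0,1,-0.6,-1,0,0,0,0,1,-0.6,-1,0,0,0,0,1,-0.6,-1,0,0,0,0,1,-0.6,-1,0,0,0,0,1,0,0,0,0,0,0,1]'

```text
time: 25.62
ee_pos: [0.4564, -0.2654, 0.1746]
tcp_rot: [180.0, 0.0, 73.9]
wrist_force: [-0.2, 0.5, -0.5]
opening: 0.0
grasp_force: 0.0
```

```bash
python3 look.py 8
```

```text
pane_left_lip 0.94 [176.9 164.1] [0.5877 0.269  0.108 ]
pane_right_lip 0.95 [249.1 178. ] [0.5446 0.0247 0.112 ]
tester_top 0.77 [266.9 183. ] [ 0.5337 -0.0368  0.06  ]
cap 0.68 [270.6 183.1] [ 0.5386 -0.052   0.006 ]
cap_cup 0.58 [276.  169.4] [ 0.5813 -0.0675  0.063 ]
cap_opening 0.76 [277.5 195.8] [ 0.49   -0.0742  0.06  ]
cap_tongue 0.88 [276.1 204.8] [ 0.4588 -0.0698  0.06  ]
blue_top 0.55 [274.9 197.8] [ 0.4841 -0.0664  0.04  ]
pane_left_lip 0.7 [231.4 196.9] [ 0.5307 -0.0524  0.108 ]
pane_right_lip 0.83 [252.2 207.2] [0.5473 0.0212 0.112 ]
tester_top 0.75 [394.7 244.5] [0.4822 0.4367 0.06  ]
cap 0.91 [233.1 216.3] [ 0.5226 -0.0547  0.006 ]
cap_cup 0.78 [219.1 217.2] [ 0.5828 -0.0712  0.063 ]
cap_opening 0.83 [234.7 197.7] [ 0.492  -0.0607  0.06  ]
cap_tongue 0.66 [237.5 190.9] [ 0.4627 -0.0641  0.06  ]
blue_top 0.48 [232.5 199.1] [ 0.4843 -0.0725  0.04  ]
pink_top 0.65 [251.9 210.2] [0.5031 0.0016 0.04  ]
26.825 [ 0.45711372 -0.26405072  0.17452122] [1.79986730e+02 3.30060581e-02 7.40134915e+01] [ 0.17364706 -0.26950714 -0.36985326] [-30.    1.1  -0.2  88.6  -0.   76. ]
```

View pics/top8.png

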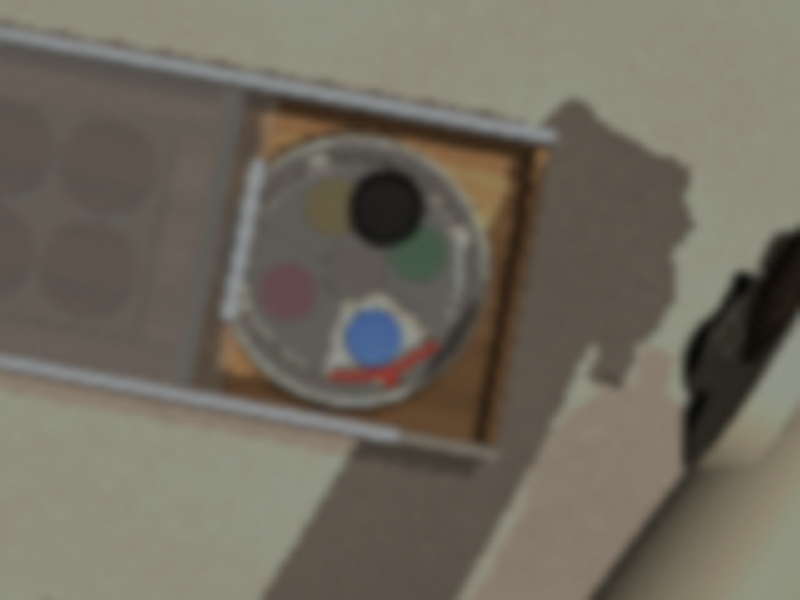

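Blue (375,337) now shows bright in the opening, with the red tongue seated in its notch at (390,380). The pane is still back and the robot is clear.

```bash
python3 -c "
from workcell import bot
print(bot.job_done())"
```

```text
the job is handed in; nothing more can be done
None
```

The job is handed in, with no verdict returned: in the last pictures the right pane is fully back, the left pane is shut, the cap's opening is over the blue wax with the tongue up in its notch, and the arm is clear of everything (I did not re-measure the stock).

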